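# Lay out a strap clamp on the assembly plate

### The arm

A 6-joint arm with a two-finger parallel gripper is mounted at the origin on the work surface. World frame = base frame: x ahead of the robot, y to its left, z up, the work surface at z = 0. Lengths are in m, angles in rad, forces in N, time in s.
With the tool pointing down it reaches from about 0.2 to 0.875 m from the base axis. Payload 3.4 kg.
Tool frame: the origin (TCP) lies between the finger pads; the fingertips stand 25 mm ahead of it and the grasp point (between the pads) lies 6 mm ahead of it (r.nose_length is the z of the fingertips in the tool frame, in m); z points along the fingers, x is the direction in which the jaws open and shut, and the axes are right-handed (so a half turn about z gives the same grasp; the last joint's range is limited). The gripper opens to 94 mm and grips with 3 to 60 N. Pads are 16 mm wide; open, the fingers measure 119 mm over their backs; the gripper's body (75 mm by 177 mm) begins 78 mm behind the grasp point.
Start: joints at [1.136, 0.276, 1.505, -0, 1.361, -0.121], TCP at [0.178, 0.547, 0.23] pointing down, gripper open.
Joint ranges: [-2.89, 2.89], [-0.75, 2.08], [0.22, 2.7], [-1.18, 4.32], [0.11, 2.71], [-2.7, 2.7]. Speed limits (rad/s): [2.57, 2.57, 3.14, 3.14, 3.14, 3.14].

### API

Orientations are given as a unit quaternion [w, x, y, z].
In Python, from plant import r, gripper_to, inverse_kinematics, vision, models, telemetry gives the robot as it stands. Calls block until the motion is done:
- r.move_to(position, orientation): joint-space move of the TCP to a pose.
- r.move_l(position, rot=None, vel=0.15, guard=None): straight line of the TCP; rot=None keeps the orientation; vel is the mean speed in m/s. With guard (N) it stops when the force on the tool has changed by that much, and returns True; else False.
- r.movej(angles): joint-space move.
- gripper_to(opening, f_grip=None): finger opening in m; f_grip is the grip in N (None keeps the last); returns when the fingers have stopped.
- r.hold(seconds).
- inverse_kinematics(position, orientation): joint angles nearest the present ones, or None.
- vision.snapshot(name): name is "side" or "top" or "wrist"; returns the picture (400x640x3 uint8, red, green, blue); there is no depth.
- vision.get_calibration(name): a dict with "fx", "fy", "cx", "cy" (pixels), "position" and "orientation" of the camera in the world. Camera axes: x right, y down, z forward; pixel columns grow to the right and rows downward; lengths in m; the calibration is good to about 2 mm. A picture is of the moment at which its call begins: read the wrist's pose just before it. get_calibration takes no time and is no camera call; for the wrist camera it gives the pose at the moment of the call.
A pose or a line that the arm cannot do raises r.PlanningError and nothing moves.
- r.sign_off(): hands the job in, once; it reports no verdict.
Trained networks look in the newest picture that a camera, given by its name, has taken for a name from the list of things; names that differ only in an ending like _2 or _b are one class to them, and where a whole thing is asked for, a point or a joint stands for the part that bears it (a point fixed in the world has none). Each returns a list of dicts, best first, with "score" (0 to 1); they miss things now and then, are a little off and sometimes report something else, mostly with a low value. They report only what shows in the picture. A call takes as long as a camera call. They do not tell look-alikes from the thing itself.
- models.boxes_of(thing, camera): "at" ([x, y, z] in m, in world coordinates, good to about 4 mm: the middle of the surface that is visible of it).
- models.regions_of(thing, camera): "pixels" (400x640 bool, what is visible of it).
- models.mark_of(thing, camera): "at" ([x, y, z] in m, in world coordinates, good to about 4 mm: a listed point, or the origin of a listed thing).
Readings, each from a call of its own:
- telemetry.current_t(): time.
- telemetry.current_joints(): joint angles.
- telemetry.current_dq(): joint speeds.
- telemetry.current_joint_efforts(): joint torques, N m.
- telemetry.current_ee_pos(): TCP position.
- telemetry.current_tool_rot(): TCP orientation.
- telemetry.current_wrist_force(): force on the tool from outside, world axes, zero at the start.
- telemetry.current_torque(): the same for the moment, N m.
- telemetry.current_opening(): finger opening in m.
Only numpy, scipy, OpenCV 4.12 (cv2) and the standard library are available. Lean on these libraries where they do the work, as an engineer would, in place of code of your own. Each camera call takes 0.05 s, during which the arm holds its last target.

### The job

Lay out the strap clamp on the grey assembly plate: stand the silver block on the blue square in front of the blue stop and the black block on the yellow square in front of the yellow stop, both square to the plate, and stand the brass bush on the white ring midway between them. Then lay the steel strap flat across the tops of both blocks, centred over the bush, and last stand the red knob, foot down, on the middle of the strap. Let go of everything, and leave the red bin and the screwdriver where they are.

Things in the scene. Friction and masses are not known exactly. Their poses are not given: they have to be found in the camera images.
- silver_block: Loose bright aluminium block, 36 x 36 mm, 50 mm tall, about 0.2 kg, upright at the start at any yaw. Origin: centre of its underside; z up, x and y square to its sides.
- black_block: Loose matt black plastic block of the same size, 36 x 36 mm, 50 mm tall, about 0.2 kg, upright at the start at any yaw. Origin: centre of its underside; z up, x and y square to its sides.
- bush: Loose brass bush: an upright tube, outer diameter 34 mm, bore 18 mm, 40 mm tall, about 0.2 kg. Origin: centre of its underside; z along the tube.
- strap: Loose bright steel flat bar, 160 mm long (its x), 30 mm wide (its y), 12 mm thick, about 0.4 kg, lying flat on the bench beyond the plate, roughly left to right as the robot sees it; three dark dots on its top face, one at the middle, two 55 mm from the middle along its length. Origin: centre of its underside.
- knob: Loose red plastic hand knob, 40 mm tall, about 0.06 kg, standing on its foot: round foot of 24 mm diameter up to 12 mm, waist of 20 mm diameter at 16 mm, round head of 36 mm diameter from 22 to 36 mm above its underside. Origin: centre of its underside; z up.
- plate: Fixed grey assembly plate on the bench, 150 mm (its x) by 250 mm (its y), 12 mm thick. Origin: centre of its underside, straight below the centre of a thin painted white ring, 42 mm across, on its top. Its x points away from the robot, to the edge with the stops (turned by up to 0.2 rad).
- blue_stop: Fixed blue stop on the plate. Origin: centre of the painted blue square (44 x 44 mm, flat on the plate's top face), 55 mm from the white ring's centre along the plate's y, to either side. The stop itself, 14 mm thick (x), 46 mm wide, 30 mm tall, stands behind the square, its near face 30 mm beyond the origin along x. x and y as the plate's.
- yellow_stop: Fixed yellow stop, the same as the blue one but yellow, at the other side of the white ring, 55 mm from it. Origin: centre of its painted yellow square on the plate's top face; its stop's near face is 30 mm beyond along x. x and y as the plate's.
- red_bin: Bystander: loose red open bin with brass screws, 150 x 100 mm, 55 mm tall, beyond the work at one side. Origin: centre of its underside. To be left alone.
- screwdriver: Bystander: loose screwdriver with an orange handle, lying on the bench beyond the work at the other side. Its x runs from handle to tip; origin between the two on the underside. To be left alone.
Things that resemble listed ones, but are neither listed nor needed, are in the scene too. Of the things that look like the strap, the larger one is meant. Of the things like the knob, leave any that is purple; of the rest the larger one is meant.

How it is judged:
On the way, in this order (a step that is already met when the one before it is completed fails the run):
1. both blocks stand on their squares and the bush on the white ring (horizontal distance between silver_block and blue_stop below 0.012 m and z of silver_block in the frame of blue_stop between -0.004 and 0.004 m and angle between each of silver_block, black_block, bush's own z axis and vertical below 0.1 rad and (angle between the x axis of silver_block and the x axis of plate, either way round below 0.26 rad or angle between the x axis of silver_block and the y axis of plate, either way round below 0.26 rad) and horizontal distance between black_block and yellow_stop below 0.012 m and z of black_block in the frame of yellow_stop between -0.004 and 0.004 m and (angle between the x axis of black_block and the x axis of plate, either way round below 0.26 rad or angle between the x axis of black_block and the y axis of plate, either way round below 0.26 rad) and horizontal distance between bush and plate below 0.012 m and z of bush in the frame of plate between 0.008 and 0.016 m), for 0.2 s.
2. the strap lies across both blocks, centred over the bush (all of step 1 and horizontal distance between strap and plate below 0.015 m and z of strap in the frame of plate between 0.057 and 0.067 m and angle between strap's own z axis and vertical below 0.08 rad and angle between the x axis of strap and the y axis of plate, either way round below 0.2 rad), for 0.2 s.
3. the knob stands on the middle of the strap (all of step 2 and x of knob in the frame of strap between -0.012 and 0.012 m and y of knob in the frame of strap between -0.01 and 0.01 m and z of knob in the frame of strap between 0.008 and 0.016 m and angle between knob's own z axis and vertical below 0.1 rad), for 0.2 s.
At the end, for the whole second after the job is handed in: Blocks upright within 12 mm of their squares' centres, square to the plate within 0.26 rad; bush upright within 12 mm of the ring's centre; strap flat on both blocks, within 15 mm and 0.2 rad of centred; knob upright on it within 12 mm along, 10 mm across; all released, at rest (all of step 3 and linear speed of each of silver_block, black_block, bush, strap, knob below 0.02 m/s and angular speed of each of silver_block, black_block, bush, strap, knob below 0.2 rad/s); the robot touches nothing.
It fails at once if the red bin is moved by more than 20 mm (distance of red_bin from where it was at the start of the episode above 0.02 m).
It fails at once if the screwdriver is moved by more than 20 mm (distance of screwdriver from where it was at the start of the episode above 0.02 m).
It also fails if it takes over 131 s, if anything falls off the work surface, if the arm or the gripper's body presses on something with over 40 N, if the wrist force passes 120 N, or if a joint passes its speed limit or range.

## Working session

There is one attempt and no reset: what is moved stays moved. The work goes in short steps, each a Python script; the robot and the scene stay as the last script left them, time stands still between calls to the robot, and variables do not carry over. Pictures are saved under pics/ and viewed, and the job is handed in when it is done.

```bash
ls; mkdir -p pics; python3 - <<'E'
from plant import r, gripper_to, inverse_kinematics, vision, models, telemetry
import cv2
for n in ("side","top","wrist"):
    c=vision.get_calibration(n); print(n,c)
    im=vision.snapshot(n); cv2.imwrite(f"pics/{n}0.png",im[:,:,::-1])
    for t in ["silver_block","black_block","bush","strap","knob","plate","blue_stop","yellow_stop","red_bin","screwdriver"]:
        try: print(t,[(d["score"].__round__(2),[round(float(x),3) for x in d["at"]]) for d in models.mark_of(t,n)])
        except Exception as e: print(t,e)
print(telemetry.current_t(), r.nose_length)
E
```

```text
pics
side {'fx': 450.62073262701284, 'fy': 450.62073262701284, 'cx': 320.0763149597568, 'cy': 198.59667193656804, 'position': array([0.43197821, 0.71189732, 0.809826  ]), 'orientation': array([ 0.03719897, -0.12575302,  0.92720495, -0.35084667])}
silver_block [(0.67, [0.375, -0.288, -0.002])]
black_block [(0.62, [0.383, 0.298, -0.001])]
bush [(0.49, [0.499, -0.289, -0.001])]
strap [(0.75, [0.692, -0.06, 0.001]), (0.75, [0.844, -0.063, -0.0]), (0.63, [0.498, -0.291, -0.004])]
knob [(0.93, [0.479, 0.382, -0.0]), (0.52, [0.508, 0.302, -0.002]), (0.47, [0.571, 0.304, 0.002])]
plate [(0.56, [0.52, 0.052, -0.001])]
blue_stop [(0.91, [0.51, 0.108, 0.014])]
yellow_stop [(0.87, [0.528, 0.002, 0.013])]
red_bin [(0.86, [0.712, -0.283, -0.003])]
screwdriver [(0.61, [0.701, 0.299, -0.001])]
top {'fx': 472.81520762201825, 'fy': 472.81520762201825, 'cx': 321.21601640194456, 'cy': 202.94030887461844, 'position': array([0.36679006, 0.02490786, 1.3024328 ]), 'orientation': array([ 0.0689396 , -0.69942632,  0.70888107, -0.05947926])}
silver_block [(0.78, [0.376, -0.283, 0.0]), (0.54, [0.387, 0.299, 0.0
[... 247 characters left out ...]
3, 0.0]), (0.41, [0.569, 0.306, 0.003])]
plate [(0.83, [0.517, 0.053, 0.004])]
blue_stop [(0.53, [0.509, 0.105, 0.011])]
yellow_stop [(0.9, [0.534, -0.006, 0.013])]
red_bin [(0.64, [0.71, -0.284, 0.002])]
screwdriver [(0.95, [0.698, 0.299, -0.0]), (0.35, [0.5, -0.291, 0.002])]
wrist {'fx': 303.29756816519756, 'fy': 303.29756816519756, 'cx': 321.8067010425349, 'cy': 194.77520982205218, 'position': array([0.09938317, 0.57199324, 0.38482451]), 'orientation': array([0.11443839, 0.80093016, 0.58180035, 0.08320511])}
silver_block []
black_block [(0.71, [0.384, 0.3, 0.0])]
bush []
strap []
knob [(0.68, [0.481, 0.388, 0.005])]
plate []
blue_stop []
yellow_stop []
red_bin []
screwdriver []
1.65 0.025
```

View pics/top0.png

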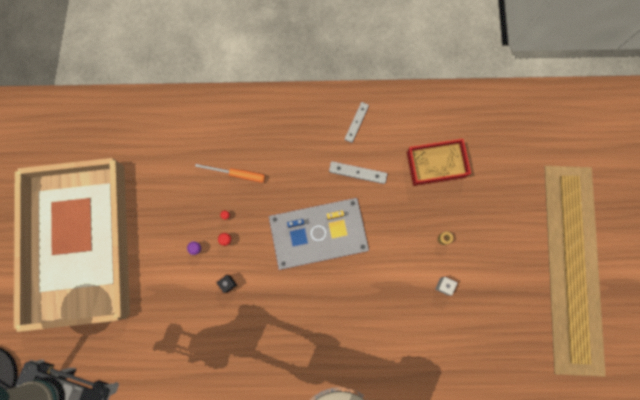

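View pics/side0.png

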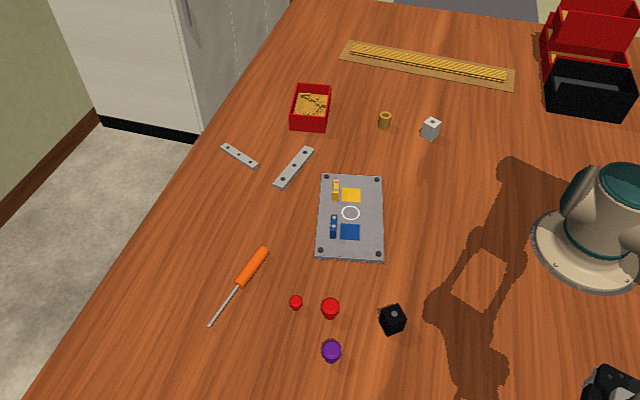

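```bash
python3 - <<'E'
import cv2,numpy as np
t=cv2.imread("pics/top0.png"); s=cv2.imread("pics/side0.png")
a=cv2.resize(t[110:240,150:300],None,fx=4,fy=4,interpolation=cv2.INTER_CUBIC); cv2.imwrite("pics/crop_knobs.png",a)
a=cv2.resize(t[120:220,390:500],None,fx=5,fy=5,interpolation=cv2.INTER_CUBIC); cv2.imwrite("pics/crop_blk.png",a)
a=cv2.resize(t[0:200,250:450],None,fx=3,fy=3,interpolation=cv2.INTER_CUBIC); cv2.imwrite("pics/crop_str.png",a)
E
```

```text
(no output)
```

View pics/crop_knobs.png

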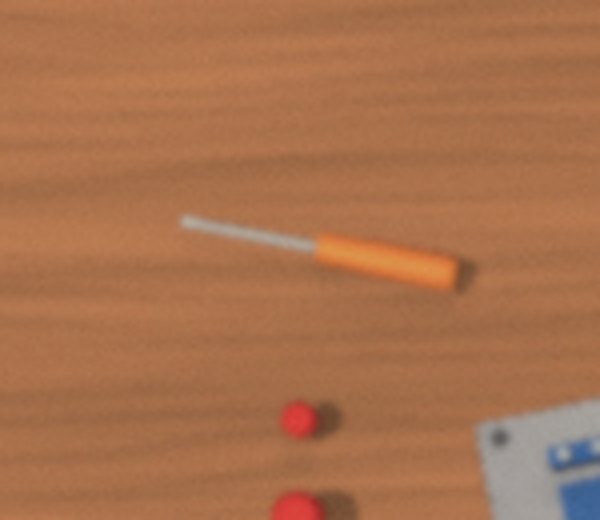

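View pics/crop_str.png

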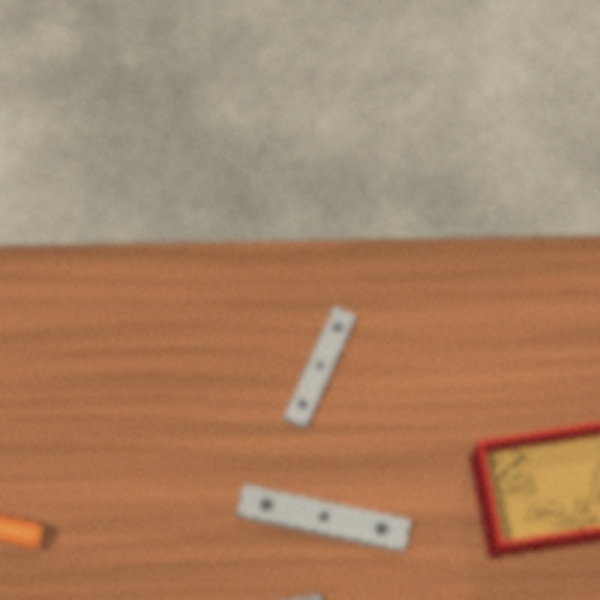

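View pics/crop_blk.png

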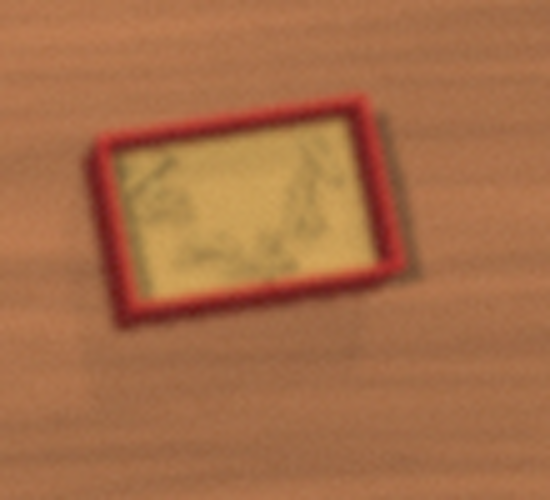

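```bash
cat > h.py <<'E'
from plant import r, gripper_to, inverse_kinematics, vision, models, telemetry
import numpy as np, cv2
from scipy.spatial.transform import Rotation as R
def toR(q): return R.from_quat([q[1],q[2],q[3],q[0]])
def toq(Rt): x,y,z,w=Rt.as_quat(); return np.array([w,x,y,z])
def down(yaw): # tool x axis at heading yaw, z down
    return toq(R.from_euler('z',yaw)*R.from_euler('x',np.pi))
def pick_yaw(pos,yaw,n=2):
    q0=np.array(telemetry.current_joints()); best=None
    for k in range(n):
        y=yaw+k*2*np.pi/n
        s=inverse_kinematics(pos,down(y))
        if s is None: continue
        c=np.abs(np.array(s)-q0).max()+ (5 if abs(s[5])>2.5 else 0)
        if best is None or c<best[0]: best=(c,y)
    return best[1]
def pose(): return np.array(telemetry.current_ee_pos())
def shot(name,fn=None):
    c=vision.get_calibration(name); im=vision.snapshot(name)
    if fn: cv2.imwrite(f"pics/{fn}.png",im[:,:,::-1])
    return c,im
def toplane(c,uv,z):
    uv=np.atleast_2d(np.asarray(uv,float))
    d=np.c_[(uv[:,0]-c['cx'])/c['fx'],(uv[:,1]-c['cy'])/c['fy'],np.ones(len(uv))]
    d=toR(c['orientation']).apply(d); p=np.array(c['position'])
    return p+d*((z-p[2])/d[:,2])[:,None]
def topix(c,P):
    P=np.atleast_2d(P); v=toR(c['orientation']).inv().apply(P-np.array(c['position']))
    return np.c_[v[:,0]/v[:,2]*c['fx']+c['cx'],v[:,1]/v[:,2]*c['fy']+c['cy']]
def names(cam,ts,f='mark_of'):
    for t in ts: print(cam,t,[(round(d["score"],2),np.round(d["at"],4).tolist()) for d in getattr(models,f)(t,cam)])
E
python3 - <<'E'
from h import *
c=vision.get_calibration('wrist'); T=toR(telemetry.current_tool_rot()); p=pose()
print('cam in tool', T.inv().apply(c['position']-p), T.inv().apply(toR(c['orientation']).apply(np.eye(3))))
print(T.as_matrix().round(3))
y0=pick_yaw([0.45,0.30,0.28],np.pi/2); print(y0)
for pos in ([0.40,0.32,0.28],):
    y0=pick_yaw(pos,np.pi/2); r.move_to(pos,down(y0)); 
    c,_=shot('wrist','w1'); names('wrist',['black_block','knob'])
    print(c['position'],toplane(c,[320,200],0), telemetry.current_t())
E
```

```text
cam in tool [-0.00027476 -0.0820644  -0.15431969] [[ 9.99999876e-01  4.96839881e-04 -2.04250027e-05]
 [-4.82675175e-04  9.59976188e-01 -2.80081212e-01]
 [-1.19548000e-04  2.80081187e-01  9.59976309e-01]]
[[ 0.309  0.951  0.   ]
 [ 0.951 -0.309  0.   ]
 [ 0.     0.    -1.   ]]
1.5707963267948966
wrist black_block [(0.7, [0.3846, 0.2993, 0.0012])]
wrist knob [(0.75, [0.504, 0.3035, -0.0045]), (0.57, [0.4786, 0.3869, 0.0057]), (0.54, [0.5728, 0.3087, 0.0017])]
[0.31754299 0.32020333 0.4342448 ] [[0.45217932 0.31773778 0.        ]] 3.025
```

View pics/w1.png

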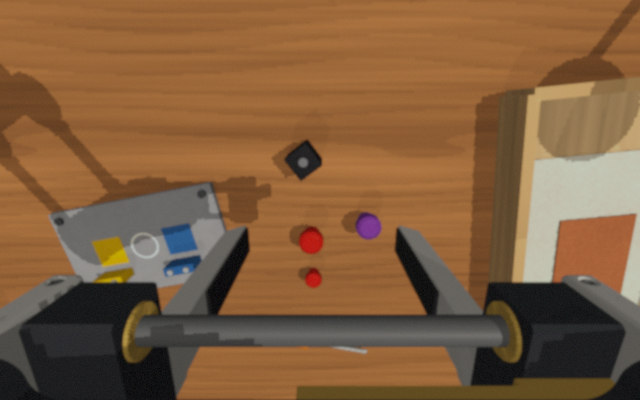

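```bash
cat >> h.py <<'E'
def mask_top(c,im,thing,at,z,thr=None):
    """region of thing nearest to at; returns mask"""
    best=None
    for d in models.regions_of(thing,'wrist' if c is None else c['cam']):
        m=np.asarray(d['pixels']); 
        if m.sum()<20: continue
        ys,xs=np.nonzero(m); P=toplane(c,[xs.mean(),ys.mean()],z)[0]
        e=np.hypot(*(P[:2]-np.array(at)[:2]))
        if best is None or e<best[0]: best=(e,m,P,d['score'])
    return best
def rect_of(c,mask,z):
    cn,_=cv2.findContours(mask.astype(np.uint8),cv2.RETR_EXTERNAL,cv2.CHAIN_APPROX_NONE)
    k=max(cn,key=cv2.contourArea)[:,0,:]
    P=toplane(c,k,z)[:,:2]
    (cx,cy),(w,h),a=cv2.minAreaRect((P*1000).astype(np.float32))
    return np.array([cx,cy])/1000,(w,h),np.radians(a)
E
python3 - <<'E'
from h import *
pos=[0.42,0.05,0.28]; y0=pick_yaw(pos,np.pi/2); r.move_to(pos,down(y0)); 
c,im=shot('wrist','w2'); c['cam']='wrist'
names('wrist',['plate','blue_stop','yellow_stop','strap'])
hsv=cv2.cvtColor(im,cv2.COLOR_RGB2HSV)
for n,lo,hi in (('blue',(100,120,40),(125,255,255)),('yellow',(20,120,80),(35,255,255))):
    m=cv2.inRange(hsv,lo,hi); k,l,st,ce=cv2.connectedComponentsWithStats(m)
    for i in range(1,k):
        if st[i,4]>150: print(n,st[i],ce[i].round(1),rect_of(c,l==i,0.012), toplane(c,ce[i],0.012).round(4))
print(telemetry.current_t())
E
```

```text
wrist plate [(0.65, [0.5227, 0.0478, 0.0027])]
wrist blue_stop [(0.86, [0.5091, 0.1062, 0.014]), (0.27, [0.5036, 0.3047, -0.0031])]
wrist yellow_stop [(0.82, [0.5336, -0.0019, 0.0095])]
wrist strap [(0.69, [0.8393, -0.064, -0.0003])]
blue [343 211  31  30 703] [357.9 225.6] (array([0.50988098, 0.10469637]), (41.019859313964844, 41.028533935546875), np.float64(0.19716578307871455)) [[0.5096 0.1048 0.012 ]]
blue [348 244  32  19 349] [363.  251.9] (array([0.55438556, 0.11490501]), (24.678464889526367, 45.60988235473633), np.float64(0.19758860983603507)) [[0.553  0.1141 0.012 ]]
yellow [ 65 209  36  28 465] [ 79.9 223. ] (array([ 0.5039725 , -0.30226807]), (32.27884292602539, 64.1506118774414), np.float64(0.45092776735276163)) [[ 0.5052 -0.3096  0.012 ]]
yellow [270 224  33  30 755] [286.1 238.7] (array([ 0.53126984, -0.00337112]), (43.55072784423828, 43.34999084472656), np.float64(0.19119902059066246)) [[ 0.5309 -0.0033  0.012 ]]
yellow [275 256  31  20 425] [290.4 265. ] (array([0.57675317, 0.00119905]), (27.54810905456543, 51.39426040649414), np.float64(0.1813572588480042)) [[0.5752 0.002  0.012 ]]
yellow [122 301  33  61 684] [133.5 327. ] (array([ 0.69772089, -0.26226501]), (34.3780403137207, 131.826171875), np.float64(1.1470463846825025)) [[ 0.6903 -0.2621  0.012 ]]
yellow [488 302  34  60 805] [508.7 332.5] (array([0.70083826, 0.35914578]), (130.15365600585938, 45.64052963256836), np.float64(0.305111808056194)) [[0.7018 0.3637 0.012 ]]
yellow [ 298  379  317   20 3750] [471.6 390.7] (array([0.82203156, 0.28858594]), (561.381591796875, 43.468021392822266), np.float64(1.5697568950214387)) [[0.8269 0.3188 0.012 ]]
4.325
```

View pics/w2.png

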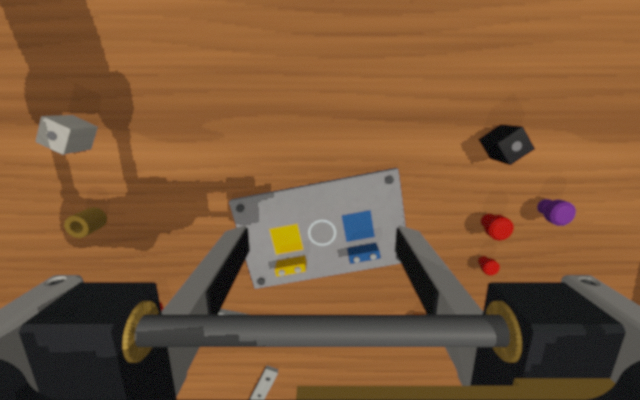

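```bash
cat >> h.py <<'E'
def viewabove(at,z,fn,thing,h,off=0.082):
    pos=[at[0]+off,at[1],z]; y=pick_yaw(pos,np.pi/2,1); r.move_to(pos,down(y)); r.hold(0.15)
    c,im=shot('wrist',fn); c['cam']='wrist'
    b=mask_top(c,im,thing,at,h)
    if b is None: print('none'); return c,im,None
    rc=rect_of(c,b[1],h); ys,xs=np.nonzero(b[1])
    print(thing,'score',b[3],'centroid',b[2].round(4),'pix',xs.mean().round(1),ys.mean().round(1),'rect',rc,telemetry.current_t())
    v=im.copy(); cn,_=cv2.findContours(b[1].astype(np.uint8),cv2.RETR_EXTERNAL,cv2.CHAIN_APPROX_NONE); cv2.drawContours(v,cn,-1,(0,255,0),1)
    x0,y0=int(max(0,xs.mean()-75)),int(max(0,ys.mean()-75)); cv2.imwrite(f'pics/{fn}_m.png',cv2.resize(v[y0:y0+150,x0:x0+150,::-1],None,fx=4,fy=4,interpolation=cv2.INTER_NEAREST))
    return c,im,rc
E
python3 - <<'E'
from h import *
viewabove([0.385,0.299],0.18,'w3','black_block',0.05)
E
```

```text
black_block score 0.91 centroid [0.3853 0.2954 0.05  ] pix 319.2 105.8 rect (array([0.3854964 , 0.29572107]), (36.12592315673828, 36.309329986572266), np.float64(0.6449382538167071)) 5.6333
```

View pics/w3_m.png

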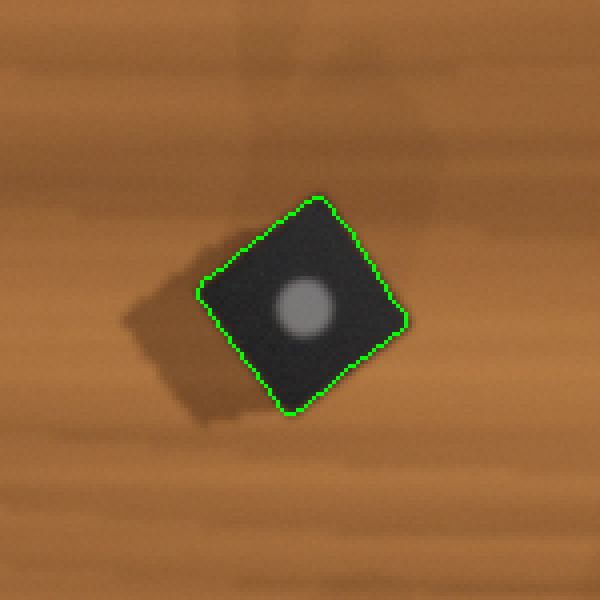

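```bash
cat >> h.py <<'E'
PL=np.array([0.5203,0.0508]); PY=0.1947
ux=np.array([np.cos(PY),np.sin(PY)]); uy=np.array([-np.sin(PY),np.cos(PY)])
def pick(xy,yaw,ztcp,pre,width,f=30,n=2,zup=0.2):
    hi=[xy[0],xy[1],zup]; y=pick_yaw(hi,yaw,n)
    gripper_to(pre,f)
    r.move_to(hi,down(y))
    r.move_l([xy[0],xy[1],ztcp+0.03],vel=0.2)
    g=r.move_l([xy[0],xy[1],ztcp],vel=0.06,guard=15)
    gripper_to(max(width-0.008,0),f)
    print('pick guard',g,'z',pose().round(4),'opening',telemetry.current_opening())
    r.move_l([xy[0],xy[1],zup],vel=0.2)
    print('lifted opening',telemetry.current_opening(),'t',telemetry.current_t())
def place(xy,yaw,ztcp,openw,n=2,zup=0.22,guard=10):
    hi=[xy[0],xy[1],zup]; y=pick_yaw(hi,yaw,n)
    r.move_to(hi,down(y))
    r.move_l([xy[0],xy[1],ztcp+0.02],vel=0.15)
    r.hold(0.2)
    g=r.move_l([xy[0],xy[1],ztcp],vel=0.03,guard=guard)
    print('place guard',g,'pose',pose().round(4),'want z',ztcp,'open',telemetry.current_opening())
    r.hold(0.1); gripper_to(openw); r.hold(0.1)
    r.move_l([xy[0],xy[1],ztcp+0.04],vel=0.06)
    r.move_l([xy[0],xy[1],zup],vel=0.2); print('t',telemetry.current_t())
E
python3 - <<'E'
from h import *
pick([0.3855,0.2957],0.645,0.044,0.060,0.036,n=4)
B=PL-0.055*uy; print(B)
place(B,PY+np.pi/2,0.0565,0.048)
E
```

```text
pick guard False z [0.3857 0.2958 0.0442] opening 0.03568524254746267
lifted opening 0.035882488000751826 t 9.8083
[ 0.53094097 -0.00316082]
place guard False pose [ 0.531  -0.0032  0.0563] want z 0.0565 open 0.03601477885852107
t 15.4
```

```bash
python3 - <<'E'
from h import *
c,im,rc=viewabove([0.376,-0.285],0.18,'w4','silver_block',0.05)
E
```

```text
silver_block score 0.94 centroid [ 0.3728 -0.2865  0.05  ] pix 319.2 101.9 rect (array([ 0.37325827, -0.28643195]), (36.23456954956055, 36.19696807861328), np.float64(1.1023213904937663)) 16.7833
```

View pics/w4_m.png

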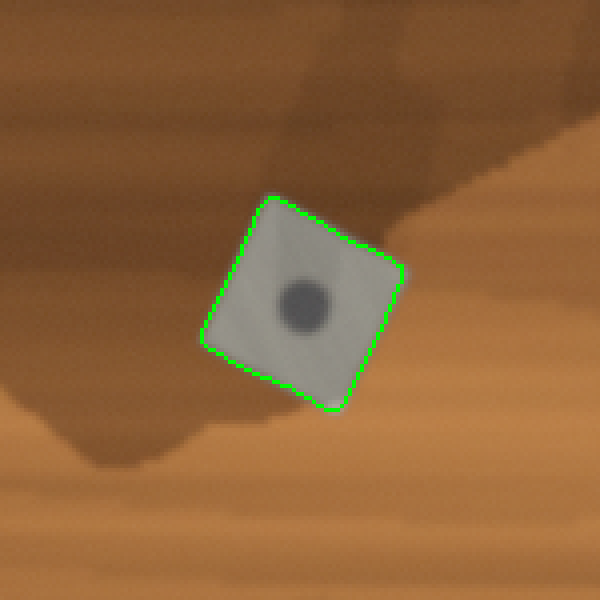

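Silver block's contour fits its top face (crop centre, full-image pixel (319,102)); the size comes out at 36.2 mm, as it should. I'll pick and place it, then look at the bush.

```bash
python3 - <<'E'
from h import *
pick([0.3732,-0.2865],1.1023,0.044,0.060,0.036,n=4)
B=PL+0.055*uy; print(B)
place(B,PY+np.pi/2,0.0565,0.048)
c,im,rc=viewabove([0.501,-0.291],0.18,'w5','bush',0.04)
E
```

```text
pick guard False z [ 0.3734 -0.2865  0.0442] opening 0.03598962955409822
lifted opening 0.0358989043316897 t 20.5167
[0.50965903 0.10476082]
place guard False pose [0.5097 0.1048 0.0563] want z 0.0565 open 0.03590077355434037
t 26.3833
bush score 0.83 centroid [ 0.4998 -0.2933  0.04  ] pix 318.1 104.5 rect (array([ 0.50011951, -0.29310599]), (32.73207473754883, 32.804176330566406), np.float64(0.4041828653457412)) 28.1333
```

View pics/w5_m.png

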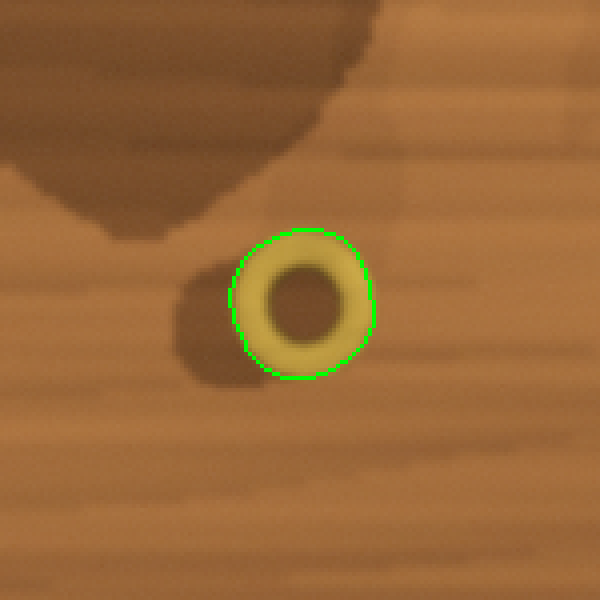

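```bash
python3 - <<'E'
from h import *
pick([0.5000,-0.2932],PY,0.034,0.058,0.034,n=2)
place(PL,PY,0.0465,0.050)
pos=[PL[0]+0.03,PL[1],0.24]; r.move_to(pos,down(pick_yaw(pos,np.pi/2,1))); r.hold(0.15)
c,im=shot('wrist','w6'); c['cam']='wrist'
for n,z,g in (('silver_block',0.062,PL+.055*uy),('black_block',0.062,PL-.055*uy),('bush',0.052,PL)):
    b=mask_top(c,im,n,g,z)
    if b is None: print(n,'none');continue
    print(n,b[3],'cent',b[2][:2].round(4),'want',g.round(4),rect_of(c,b[1],z))
for g in (PL,PL+.055*uy,PL-.055*uy): print(topix(c,[*g,0.062]))
v=cv2.resize(im[:,:,::-1],(800,500)); cv2.imwrite('pics/w6b.png',v)
E
```

```text
pick guard False z [ 0.5002 -0.2933  0.0343] opening 0.03317842332819714
lifted opening 0.033290751227978206 t 32.6917
place guard False pose [0.5205 0.0508 0.0464] want z 0.0465 open 0.033725674613876946
t 38.5
silver_block 0.77 cent [0.5066 0.1017] want [0.5097 0.1048] (array([0.50686621, 0.10194394]), (40.30388641357422, 38.96025848388672), np.float64(0.19129615939142308))
black_block 0.92 cent [ 0.5279 -0.0007] want [ 0.5309 -0.0032] (array([ 0.52842902, -0.00070222]), (39.50517654418945, 41.338897705078125), np.float64(0.21034403625880815))
bush 0.72 cent [0.518  0.0507] want [0.5203 0.0508] (array([0.51766608, 0.05082331]), (31.756120681762695, 36.13289260864258), np.float64(1.569872476212748))
[[321.98220369 155.94831804]]
[[371.4987862  146.17741524]]
[[273.34265714 165.54615894]]
```

View pics/w6b.png

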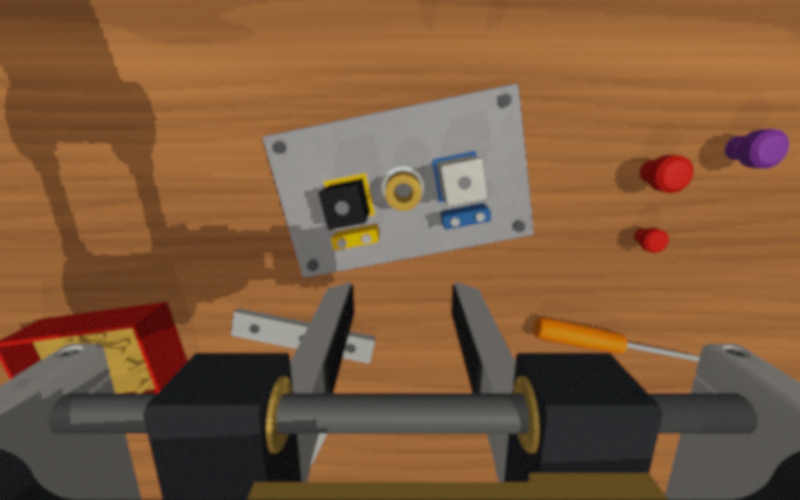

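```bash
python3 - <<'E'
from h import *
c,im,rc=viewabove([0.689,-0.06],0.20,'w7','strap',0.012)
E
```

```text
strap score 0.79 centroid [ 0.6899 -0.0644  0.012 ] pix 317.0 107.6 rect (array([ 0.69071411, -0.06317976]), (160.51820373535156, 31.044578552246094), np.float64(1.3383091546917587)) 41.325
```

View pics/w7.png

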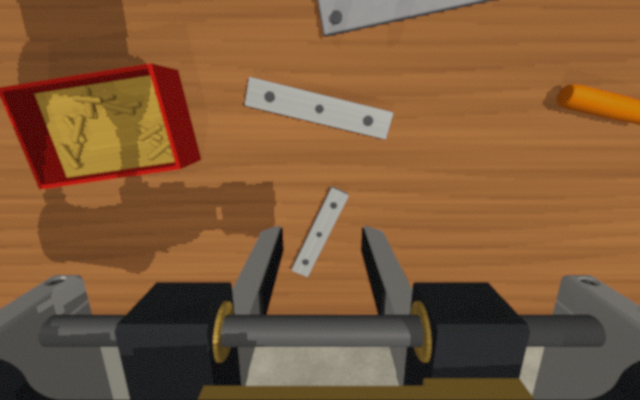

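View pics/w7_m.png

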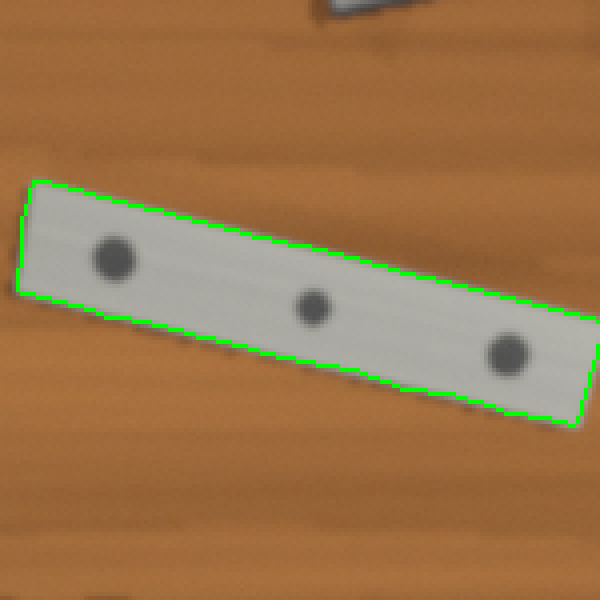

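```bash
python3 - <<'E'
from h import *
c=vision.get_calibration('wrist'); P=toplane(c,[319.5,108.8],0.012)[0]; print(P.round(4))
S=(P[:2]+np.array([0.6907,-0.0632]))/2
pick(S,1.3383-np.pi/2,0.0275,0.055,0.030,f=45,n=2)
c,im=shot('wrist','w8')
E
```

```text
[ 0.6913 -0.0619  0.012 ]
pick guard False z [ 0.6911 -0.0626  0.0277] opening 0.029742736105595257
lifted opening 0.029463725579023346 t 46.2667
```

View pics/w8.png

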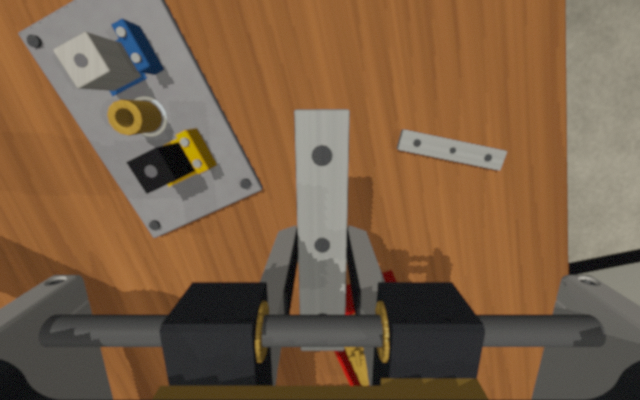

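```bash
python3 - <<'E'
from h import *
place(PL,PY,0.090,0.046,guard=12)
pos=[PL[0]+0.06,PL[1],0.24]; r.move_to(pos,down(pick_yaw(pos,np.pi/2,1))); r.hold(0.15)
c,im=shot('wrist','w9'); c['cam']='wrist'
b=mask_top(c,im,'strap',PL,0.074); print(b[3],b[2],rect_of(c,b[1],0.074),'want',PL,PY+np.pi/2)
print(topix(c,[*PL,0.074]))
c,im=shot('side','s9'); cv2.imwrite('pics/s9b.png',cv2.resize(im[150:280,270:420,::-1],None,fx=4,fy=4))
E
```

```text
place guard False pose [0.5205 0.0508 0.0899] want z 0.09 open 0.029230663445428285
t 51.15
0.97 [0.51919276 0.05169258 0.074     ] (array([0.51985443, 0.05066693]), (31.375286102294922, 159.93276977539062), np.float64(0.19140073839847915)) want [0.5203 0.0508] 1.7654963267948967
[[321.96375138 128.98143906]]
```

View pics/w9.png

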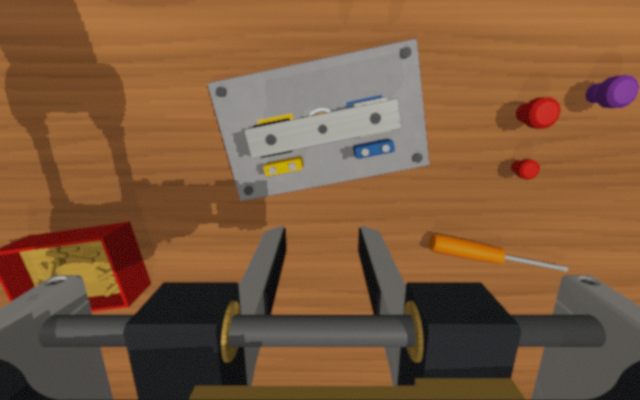

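View pics/s9b.png

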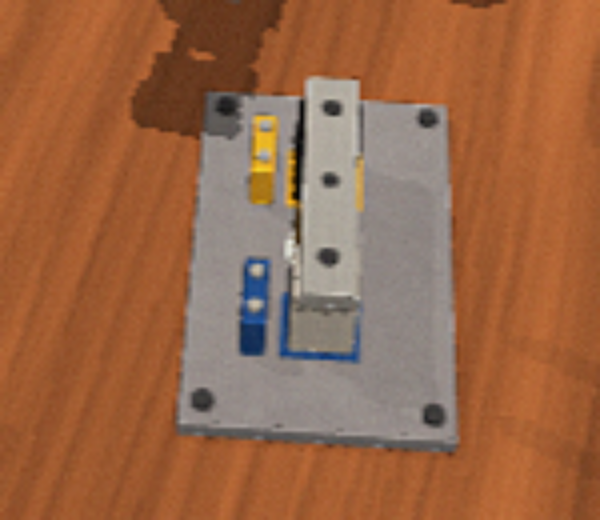

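```bash
python3 - <<'E'
from h import *
c,im,rc=viewabove([0.504,0.304],0.18,'w10','knob',0.033)
E
```

```text
knob score 0.97 centroid [0.5043 0.3042 0.033 ] pix 323.7 105.8 rect (array([0.50454623, 0.30400198]), (34.7442512512207, 34.30643844604492), np.float64(0.348820273656847)) 53.9583
```

View pics/w10_m.png

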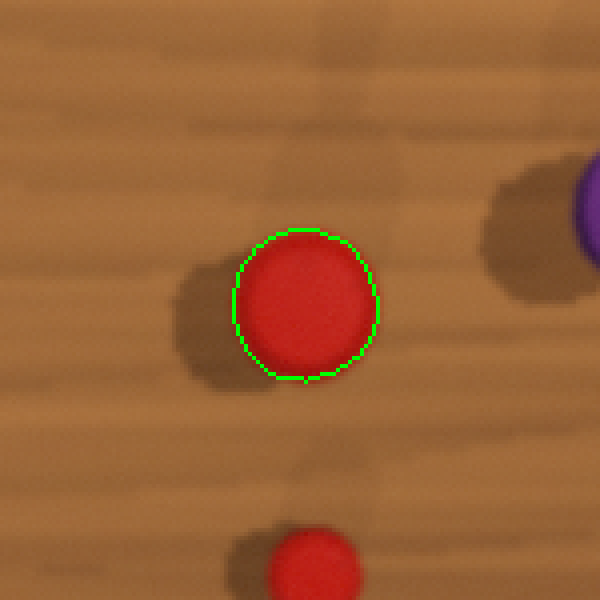

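```bash
python3 - <<'E'
from h import *
pick([0.5045,0.3041],PY,0.035,0.052,0.036,f=15,n=2)
place(PL,PY,0.1093,0.052,guard=6,zup=0.24)
pos=[PL[0]+0.05,PL[1],0.28]; r.move_to(pos,down(pick_yaw(pos,np.pi/2,1))); r.hold(0.15)
c,im=shot('wrist','w11'); c['cam']='wrist'
b=mask_top(c,im,'knob',PL,0.074+.033); print(b[3],b[2],rect_of(c,b[1],0.107),'want',PL,topix(c,[*PL,0.107]))
names('wrist',['knob','strap'])
cv2.imwrite('pics/w11b.png',cv2.resize(im[20:220,180:480,::-1],None,fx=2.6,fy=2.6))
c,im=shot('side','s11'); cv2.imwrite('pics/s11b.png',cv2.resize(im[150:280,270:420,::-1],None,fx=4,fy=4))
names('side',['knob','strap'])
E
```

```text
pick guard False z [0.5048 0.3043 0.0353] opening 0.03515452851598391
lifted opening 0.035215983628162126 t 58.4417
place guard True pose [0.5198 0.0508 0.1093] want z 0.1093 open 0.035289462641624074
t 63.3
0.95 [0.51864871 0.05063002 0.107     ] (array([0.51940125, 0.05081256]), (34.15273666381836, 35.702579498291016), np.float64(1.5699108257324452)) want [0.5203 0.0508] [[321.9676003  138.11768117]]
wrist knob [(0.89, [0.4778, 0.388, 0.0036]), (0.87, [0.5205, 0.0506, 0.0709]), (0.84, [0.5733, 0.3113, 0.0021])]
wrist strap [(0.94, [0.517, 0.0516, 0.0624])]
side knob [(0.85, [0.4816, 0.3843, 0.0007]), (0.57, [0.5183, 0.0521, 0.0745]), (0.54, [0.5708, 0.3032, -0.0015])]
side strap [(0.94, [0.5215, 0.0521, 0.0644]), (0.72, [0.8395, -0.0654, -0.002]), (0.45, [0.6985, 0.3003, -0.0023])]
```

View pics/w11b.png

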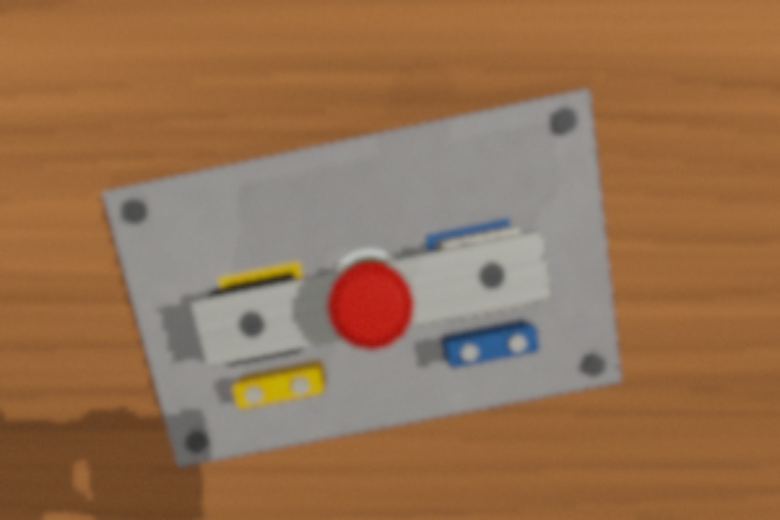

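View pics/s11b.png

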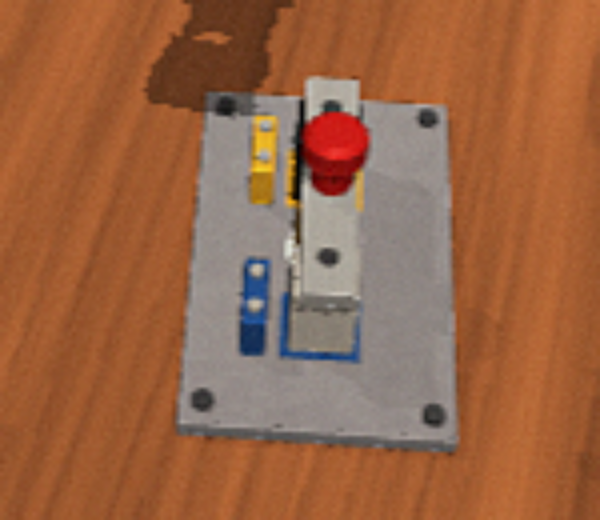

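```bash
python3 - <<'E'
from h import *
r.hold(0.3); print(telemetry.current_t(), telemetry.current_wrist_force()); r.sign_off()
E
```

```text
65.3417 [-0.5228181  -0.47436914  1.16095159]
the job is handed in; nothing more can be done
```

The strap clamp is laid out and handed in at about 65 s of the 131 s allowed. I placed the black block, silver block, bush, strap and larger red knob in that order, then let go of everything and raised the arm clear.

- **Strap:** it came out within 1 mm of the ring centre and 0.01 rad of the plate's y axis. Its middle dot sat on the predicted pixel.
- **Knob:** its mask centre was 1 to 2 mm from the middle, and it looks upright on the strap in the side picture.
- **Blocks and bush:** the blocks' mask centres read about 4 mm off and the bush's about 2 mm. The masks included visible side faces, and the blocks' and bush's tops lay on or near the predicted pixels, so I take the true errors to be smaller. Once the strap was on, I could only recheck these visually.
- **Other check:** the knob's descent stopped on its force guard at the planned height, as it touched the strap.
- **Bin and screwdriver:** I never moved close to either one, but I did not re-measure their positions.

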